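# Extend the funnel arm by one snap-button hole

## Robot

A 6-joint arm with a two-finger parallel gripper is mounted at the origin on a cart in front of the work surface, level with it; the furniture and walls round the work are solid. World frame = base frame: x ahead of the robot, y to its left, z up, the work surface at z = 0. Lengths are in m, angles in degrees, forces in N, time in s.
With the tool pointing down it reaches from about 0.375 to 0.9 m from the base axis. Payload 3.1 kg.
Tool frame: the origin (TCP) lies on the centre line of the jaws, within the pads' length; the fingertips stand finger_overhang ahead of it and the grasp point (between the pads) lies 5 mm behind it (finger_overhang is the distance from the TCP to the fingertips, in m); z points along the fingers, y is the line along which they close (so a half turn about z gives the same grasp; the last joint's range is limited). The gripper opens to 87 mm and grips with 3 to 60 N. Pads are 19 mm wide; open, the fingers measure 117 mm over their backs; the gripper's body (75 mm by 190 mm) begins 51 mm behind the grasp point.
Start: joints at [60.648, 30.224, 82.088, -0, 67.689, -10.227], TCP at [0.205, 0.59, 0.237] pointing down, gripper open.
Joint ranges: [-176.69, 176.69], [-43.24, 126.21], [12.49, 139.97], [-82, 262], [0, 151.66], [-163.58, 163.58]. Speed limits (degrees/s): [159.86, 159.86, 180, 180, 180, 180].

## Interface

Orientations are given as a 3x3 rotation matrix whose columns are the frame's x, y, z axes.
In Python, from rig import read_state, capture, calibration, hand_in, finger_overhang gives the robot as it stands.
- The arm moves only by the tool send_rows, never from a script. Its argument "plan" is a list of rows, each a list of 5 numbers: the closure in counts, from 0 (fully open) to 255 (shut), then the shift along the tool's x, y, z in m, then the turn about the tool's z in rad. A call has 1 to 20 rows; each row shifts and turns the commanded pose from where the row before left it, along the tool's axes as they then stand; what a row does not reach is not made up. A row lasts 1/12 s, in which the tool goes at most 41.7 mm and 7.16 degrees, less where a joint would pass 70% of its speed; a pose out of reach is approached as far as the arm can. A call is refused whole if a number of a shift passes 0.0417 or a number of a turn 0.125, either way. A call with a gripper value outside its range is refused whole. The fingers move at their own pace and stop on an object; the grip force is fixed at half the most. Time passes only in rows, so rows that do not move let the fingers close. It gives the time, the measured TCP pose, the force, the opening and the grip force at its end, in the units of the state.
- read_state(): the state, without advancing time (a new reading comes with each control period).
- capture(name): name is "scene" or "top" or "wrist"; returns (picture, depth): 400x640x3 uint8, blue, green, red; 400x640 float32, m along the optical axis (not along the pixel's ray), 0 where there is no reading.
- calibration(name): a dict with "fx", "fy", "cx", "cy" (pixels), "xyz" and "rotation" of the camera in the world. Camera axes: x right, y down, z forward; pixel columns grow to the right and rows downward; lengths in m; the calibration is good to about 2 mm. A picture is of the moment at which its call begins: read the wrist's pose just before it. calibration takes no time and is no camera call; for the wrist camera it gives the pose at the moment of the call.
- hand_in(): hands the job in; it is judged then, once.
The state is a dict: "time_s": time; "joint_positions": joint angles; "qvel": joint speeds; "tau": joint torques, N m; "position": TCP position; "tcp_rot": TCP orientation; "force": force on the tool from outside, world axes, zero at the start; "moment": the same for the moment, N m; "opening": opening from 0.0 (shut) to 1.0 (fully open); "grasp_force": force on a finger pad.
Only numpy, scipy, OpenCV 4.12 (cv2) and the standard library are available. Lean on these libraries where they do the work, as an engineer would, in place of code of your own. Each camera call takes 0.05 s, during which the arm holds its last target. There are 200 camera calls.

## Task

The funnel on the telescopic arm of its bench stand stops short of the white cup. Press the arm's spring button flush and slide the square tube outward to the next hole, just one hole, until the button springs back out and the funnel is over the cup. Leave the arm that carries the flat round plate as it is, and let go.

Things in the scene. Friction and masses are not known exactly. Their poses are not given: they have to be found in the camera images.
- funnel_stand: Fixed stand with a level square tube and a white funnel at its far end (twin: a flat plate). Origin on the worktop, straight below the tube's axis at the button; z up. Tube axis 110 mm up, along y: post at y +135 mm (head 130 mm high), funnel at y -115 mm at first, outward is -y. Button: in the -x face (robot side), x -14, y 0, z 110 mm, stays there. Fixed cup, 87 mm high, at y -150 mm.
- funnel_tube (a joint): Travel of the funnel's sliding tube (28x28x135 mm, aluminium, at stand y -50 to +85 mm at first) along the stand's -y, m: 0 = first hole, 0.035 = next, 0.070 = last; friction 1.5 N, play 1.5 mm each way. Pinched from above across its sides at the button, one finger presses the button flush and the grip can slide the tube (about 10 N at first); the button springs out by itself in the next hole.
- funnel_button (a joint): Push of the funnel arm's snap button, a 12 mm steel dome in a 15 mm hole, along the stand's +x, m: 0 = out, 5 mm proud of the tube's face; 0.005 = flush with the face; 0.007 = riding under the tube's wall between two holes. Spring 3 N when out, 5 N when flush.
- plate_tube (a joint): Travel, m, of the same tube on the twin stand, whose arm carries a flat round steel plate, 68 mm wide: 0 at the start, to be left there.

How it is judged:
By the outcome, as a careful person would: the job done as asked, in the order asked, and still so for the second after the job is handed in, with the robot touching nothing.
It also fails if it takes over 32 s, if anything falls off the work surface, if the arm or the gripper's body presses on something with over 40 N, if the wrist force passes 120 N, or if a joint passes its speed limit or range.

## Working session

There is one attempt and no reset: what is moved stays moved. The work goes in short steps, Python scripts to look and compute and a tool call to move; the robot and the scene stay as the last step left them, time stands still between calls to the robot, and variables do not carry over. Pictures are saved under pics/ and viewed, at most 10 in all, crops included, and the job is handed in when it is done.

Besides the shell and the picture viewer there is one more tool, called after "Request:" as name([rows], argument=value, ...), one row to a line, values as JSON. send_rows: Moves the arm, as the interface text tells. Its arguments: {"type":"object","properties":{"plan":{"type":"array","items":{"type":"array","items":{"type":"number"}}}},"required":["plan"]}

```bash
mkdir -p pics; python3 - <<'E'
from rig import *
import cv2,numpy as np
s=read_state();print(s['position'],s['tcp_rot'],s['time_s'],s['force'],finger_overhang() if callable(finger_overhang) else finger_overhang)
for n in("scene","top"):
    p,d=capture(n);cv2.imwrite(f"pics/{n}.png",p);np.save(f"pics/{n}.npy",d);print(n,calibration(n))
E
```

```text
[0.20440164 0.58987461 0.23557878] [[-9.44787001e-01  3.27683359e-01 -1.06680283e-03]
 [ 3.27684866e-01  9.44785187e-01 -1.89193062e-03]
 [ 3.87945324e-04 -2.13704660e-03 -9.99997641e-01]] 0.0 [0.88734876 0.83475523 0.05096952] 0.014
scene {'fx': 429.1105551476894, 'fy': 429.1105551476894, 'cx': 312.79931658448544, 'cy': 206.24897956005387, 'xyz': array([ 0.08556411, -0.55954893,  0.56952225]), 'rotation': array([[ 0.76776151, -0.38873292,  0.50934172],
       [-0.64073485, -0.46711028,  0.60931669],
       [ 0.0010573 , -0.79416289, -0.60770403]])}
top {'fx': 457.8113521068473, 'fy': 457.8113521068473, 'cx': 321.75944600306053, 'cy': 205.25440557927553, 'xyz': array([ 0.44515118, -0.01362285,  0.8908923 ]), 'rotation': array([[ 0.01887958, -0.99316735,  0.11516153],
       [-0.9993301 , -0.02235648, -0.0289749 ],
       [ 0.03135153, -0.11453734, -0.99292411]])}
```

View pics/scene.png

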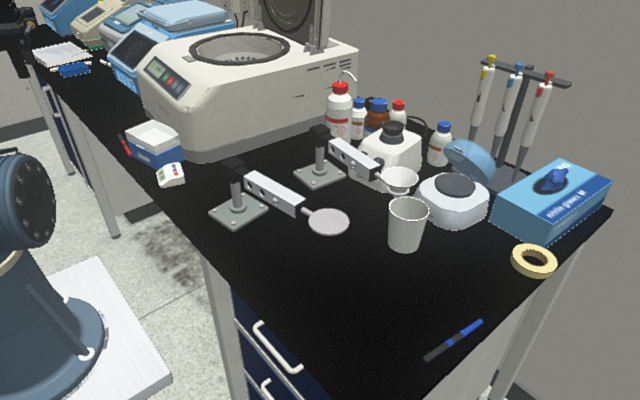

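View pics/top.png

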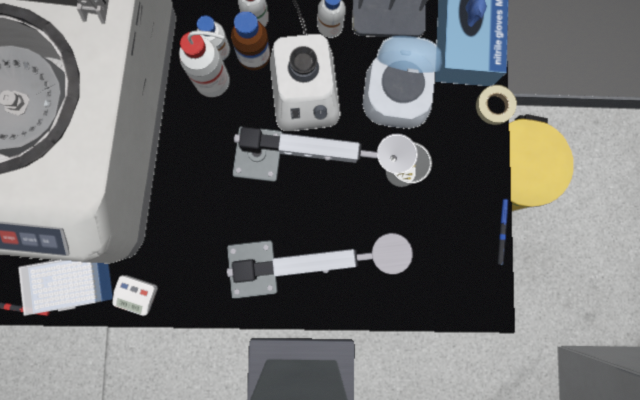

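The scene view shows the plate stand near the robot (tube at about (273,193)) and the funnel stand behind it (tube at about (355,158)). In the top view the funnel tube runs from (280,146) to (358,152), with the funnel at (397,153) and the cup at (412,163). The plate tube is nearer, at row 263.

```bash
cat > h.py <<'E'
from rig import *
import cv2,numpy as np
def cloud(d,c):
    v,u=np.mgrid[:400,:640]
    P=np.stack([(u-c['cx'])/c['fx']*d,(v-c['cy'])/c['fy']*d,d],-1)
    return P@np.array(c['rotation']).T+c['xyz']
def tube(P,m):
    Q=P[m]; r=cv2.minAreaRect(Q[:,:2].astype(np.float32)*1000)
    return r,Q[:,2].mean(),len(Q),cv2.boxPoints(r)
E
python3 - <<'E'
from h import *
d=np.load('pics/top.npy');P=cloud(d,calibration('top'))
for nm,(r0,r1,c0,c1) in {'fun':(125,170,282,356),'plate':(240,285,276,352)}.items():
    m=np.zeros((400,640),bool);m[r0:r1,c0:c1]=1
    m&=(P[...,2]>.112)&(P[...,2]<.135)&(d>0)
    print(nm,tube(P,m))
for nm,(u,v) in {'post':(258,140),'funnel':(397,153),'cuprim':(427,163),'platec':(391,254),'ppost':(243,271),'tubeend':(354,152)}.items():print(nm,P[v,u])
# funnel rim
m=np.zeros((400,640),bool);m[130:180,374:420]=1
m&=(P[...,2]>.10)&(d>0);print(tube(P,m),P[m][:,2].max())
# heights above .05 of everything on the far side around the tube
m=(P[...,2]>.05)&(P[...,0]>.5)&(P[...,0]<.7)&(P[...,1]>-.3)&(P[...,1]<.25)
print(P[...,2][m].max())
cv2.imwrite('pics/crop.png',cv2.resize(cv2.imread('pics/top.png')[110:190,225:435],None,fx=3.8,fy=3.8,interpolation=2))
E
```

```text
fun (((633.428955078125, -28.744544982910156), (129.91973876953125, 32.172157287597656), 84.321533203125), np.float64(0.12431203428890716), 1320, array([[610.9943  , -91.79399 ],
       [643.0086  , -94.977295],
       [655.8636  ,  34.3049  ],
       [623.8493  ,  37.488205]], dtype=float32))
plate (((435.8845520019531, -24.69451904296875), (32.16332244873047, 128.07508850097656), 7.565056800842285), np.float64(0.12489656777167371), 1312, array([[411.5122  ,  36.66846 ],
       [428.37354 , -90.29186 ],
       [460.2569  , -86.057495],
       [443.39557 ,  40.902824]], dtype=float32))
post [0.64199559 0.07421831 0.13094696]
funnel [ 0.630311   -0.16603721  0.11172044]
cuprim [ 0.62125544 -0.22764506  0.07766411]
platec [ 0.45459491 -0.15409301  0.12088738]
ppost [0.42216292 0.09096381 0.13137061]
tubeend [ 0.62744948 -0.08963962  0.12295464]
(((622.6845092773438, -159.9158477783203), (66.71250915527344, 66.02529907226562), 19.563220977783203), np.float64(0.126980595483169), 1190, array([[ 580.19965 , -139.97816 ],
       [ 602.30804 , -202.192   ],
       [ 665.1694  , -179.85353 ],
       [ 643.061   , -117.639694]], dtype=float32)) 0.14249041734519774
0.14249041734519774
```

View pics/crop.png

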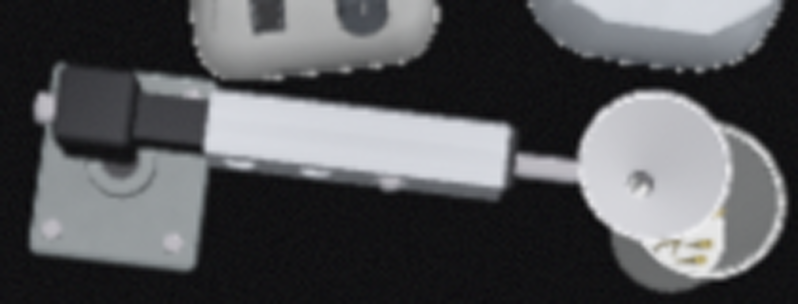

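The crop shows the funnel arm's button dome at crop (392,184) on the robot-side face. Its holes are at (315,173) and (240,163), 35 and 70 mm towards the post, and the cup lies just beyond the funnel. Next I check clearances along the path and at the target.

```bash
python3 - <<'E'
from h import *
for n in('top','scene'):
    d=np.load(f'pics/{n}.npy');P=cloud(d,calibration(n));ok=d>0
    print(n)
    for y0 in np.arange(-.3,.7,.1):
        row=[]
        for x0 in np.arange(.1,.9,.1):
            m=ok&(P[...,0]>x0)&(P[...,0]<x0+.1)&(P[...,1]>y0)&(P[...,1]<y0+.1)
            row.append('%.2f'%P[...,2][m].max() if m.sum()>3 else '--')
        print('%.1f'%y0,row)
    m=ok&(P[...,2]>.15)&(P[...,1]>-.15)&(P[...,1]<.06)&(P[...,0]>.5)&(P[...,0]<.85);Q=P[m]
    if len(Q): print('tall nearest x',np.sort(Q[:,0])[:5], Q[:,2].max())
E
```

```text
top
-0.3 ['-0.79', '--', '0.01', '0.01', '0.09', '0.09', '0.16', '0.16']
-0.2 ['-0.26', '--', '0.01', '0.12', '0.14', '0.14', '0.16', '0.16']
-0.1 ['-0.25', '--', '0.01', '0.13', '0.01', '0.13', '0.13', '0.13']
0.0 ['-0.25', '--', '0.02', '0.13', '0.02', '0.13', '0.13', '0.13']
0.1 ['-0.25', '--', '0.02', '0.13', '0.01', '0.13', '0.20', '0.17']
0.2 ['-0.78', '--', '0.03', '0.18', '0.20', '0.20', '0.20', '0.20']
0.3 ['-0.79', '--', '0.08', '0.20', '0.21', '0.21', '0.21', '0.24']
0.4 ['-0.78', '--', '0.08', '0.20', '0.21', '0.21', '0.21', '0.22']
0.5 ['-0.79', '--', '0.01', '0.00', '--', '0.14', '0.15', '0.16']
0.6 ['-0.79', '--', '--', '--', '--', '--', '--', '--']
tall nearest x [0.80182588] 0.15026401431221292
scene
-0.3 ['--', '--', '0.00', '0.00', '0.09', '0.09', '0.16', '0.16']
-0.2 ['0.00', '--', '0.00', '0.12', '0.14', '0.14', '0.16', '0.16']
-0.1 ['0.33', '--', '0.00', '0.13', '0.00', '0.13', '0.13', '0.13']
0.0 ['0.01', '--', '0.02', '0.13', '0.01', '0.13', '0.13', '0.13']
0.1 ['0.00', '--', '0.02', '0.13', '0.01', '0.13', '0.20', '0.17']
0.2 ['--', '-0.79', '0.03', '0.17', '0.20', '0.20', '0.20', '0.33']
0.3 ['-0.79', '-0.79', '0.08', '0.20', '0.21', '0.21', '0.21', '0.33']
0.4 ['0.34', '0.34', '0.08', '0.20', '0.21', '--', '0.21', '0.32']
0.5 ['0.37', '0.38', '0.02', '0.19', '0.21', '0.21', '0.21', '0.30']
0.6 ['--', '0.35', '0.00', '0.19', '0.20', '0.21', '0.21', '0.28']
```

Request:
send_rows([
  [0, -0.025, -0.0273, -0.0064, 0],
  [0, -0.025, -0.0273, -0.0064, 0],
  [0, -0.025, -0.0273, -0.0064, 0],
  [0, -0.025, -0.0273, -0.0064, 0],
  [0, -0.025, -0.0273, -0.0064, 0],
  [0, -0.025, -0.0273, -0.0064, 0],
  [0, -0.025, -0.0273, -0.0064, 0],
  [0, -0.025, -0.0273, -0.0064, 0],
  [0, -0.025, -0.0273, -0.0064, 0],
  [0, -0.025, -0.0273, -0.0064, 0],
])

```text
time_s: 0.93
position: [0.3515, 0.2489, 0.3007]
tcp_rot: [[-0.945, 0.327, -0.0], [0.327, 0.945, -0.0], [0.0, -0.0, -1.0]]
force: [1.7, 1.1, 0.5]
opening: 0.997
grasp_force: 0.0
```

Request:
send_rows([
  [0, 0, 0, 0, 0.1216],
  [0, 0, 0, 0, 0.1216],
  [0, 0, 0, 0, 0.1216],
  [0, 0, 0, 0, 0.1216],
  [0, 0, 0, 0, 0.1216],
  [0, 0, 0, 0, 0.1216],
  [0, 0, 0, 0, 0.1216],
  [0, 0, 0, 0, 0.1216],
  [0, 0, 0, 0, 0.1216],
  [0, 0, 0, 0, 0.1216],
  [0, 0, 0, 0, 0.1216],
  [0, 0, 0, 0, 0],
])

```text
time_s: 1.93
position: [0.3512, 0.2505, 0.3003]
tcp_rot: [[0.102, 0.995, -0.001], [0.995, -0.102, -0.0], [-0.0, -0.001, -1.0]]
force: [-0.7, -0.0, 0.4]
opening: 1.001
grasp_force: 0.0
```

Request:
send_rows([
  [0, -0.0241, 0.0282, 0.0055, 0],
  [0, -0.0241, 0.0282, 0.0055, 0],
  [0, -0.0241, 0.0282, 0.0055, 0],
  [0, -0.0241, 0.0282, 0.0055, 0],
  [0, -0.0241, 0.0282, 0.0055, 0],
  [0, -0.0241, 0.0282, 0.0055, 0],
  [0, -0.0241, 0.0282, 0.0055, 0],
  [0, -0.0241, 0.0282, 0.0055, 0],
  [0, -0.0241, 0.0282, 0.0055, 0],
  [0, -0.0241, 0.0282, 0.0055, 0],
  [0, -0.0241, 0.0282, 0.0055, 0],
  [0, 0, 0, 0, 0],
  [0, 0, 0, 0, 0],
])

```text
time_s: 3.02
position: [0.634, -0.046, 0.2386]
tcp_rot: [[0.101, 0.995, -0.002], [0.995, -0.101, 0.001], [0.0, -0.002, -1.0]]
force: [-0.9, -0.1, -0.2]
opening: 1.001
grasp_force: 0.0
```

```bash
python3 - <<'E'
from h import *
s=read_state();c=calibration('wrist');p,d=capture('wrist');cv2.imwrite('pics/w1.png',p);np.save('pics/w1.npy',d);np.save('pics/w1c.npy',c,allow_pickle=True)
print(s['position'],s['tcp_rot'],c)
P=cloud(d,c);m=(d>0)&(P[...,2]>.118)&(P[...,2]<.13)&(P[...,0]>.59)&(P[...,0]<.67)&(P[...,1]>-.095)&(P[...,1]<.04)
print(tube(P,m) if m.sum()>50 else m.sum())
E
```

```text
[ 0.63397859 -0.04596565  0.23857337] [[ 1.00526875e-01  9.94932686e-01 -1.81605924e-03]
 [ 9.94934272e-01 -1.00526009e-01  5.62650573e-04]
 [ 3.77238259e-04 -1.86342108e-03 -9.99998193e-01]] {'fx': 289.3987940778105, 'fy': 289.3987940778105, 'cx': 319.7767379106289, 'cy': 200.84916605940535, 'xyz': array([0.64272187, 0.02957525, 0.38689216]), 'rotation': array([[ 0.99497006, -0.09584041, -0.02914111],
       [-0.10016032, -0.95640972, -0.27431434],
       [-0.00158044,  0.27585334, -0.96119844]])}
(((636.734130859375, -27.900901794433594), (137.069091796875, 28.046241760253906), 84.56876373291016), np.float64(0.12404633290407555), 4332, array([[616.2871  , -94.80046 ],
       [644.2074  , -97.45506 ],
       [657.18115 ,  38.998657],
       [629.26086 ,  41.65326 ]], dtype=float32))
```

View pics/w1.png

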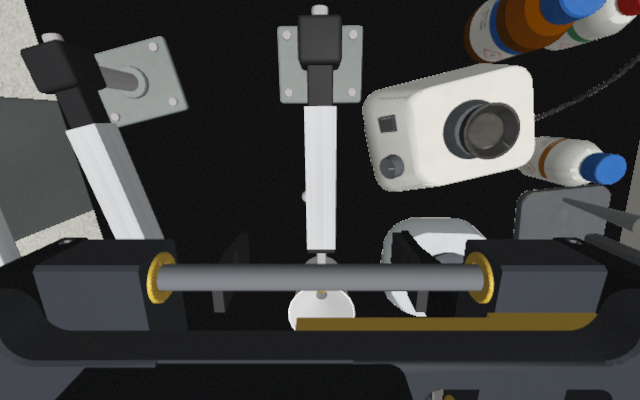

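The wrist view shows the tube straight ahead: end at (321,250), button dome at (304,197), post at the top, and the white device's corner at (385,190). The dome works out at (0.620,-0.044), within about 1 mm of the tube fit. I check the finger clearance on the far side.

```bash
python3 - <<'E'
from h import *
B=np.array([.635,-.0452]);ey=np.array([.0946,.9955]);ex=np.array([.9955,-.0946])
for n,c in(('top',calibration('top')),('scene',calibration('scene')),('w1',np.load('pics/w1c.npy',allow_pickle=True).item())):
    d=np.load(f'pics/{n}.npy');P=cloud(d,c);X=(P[...,:2]-B)@ex;Y=(P[...,:2]-B)@ey
    ok=(d>0)&(P[...,2]<.2)
    for lo,hi,zl in((-.015,.015,.085),(-.055,.015,.085),(-.08,.045,.14)):
        m=ok&(Y>lo)&(Y<hi)&(X>.02)&(X<.12)&(P[...,2]>zl)
        print(n,lo,hi,zl,m.sum(), np.sort(X[m])[:3] if m.any() else '')
E
```

```text
top -0.015 0.015 0.085 48 [0.1036092  0.10479307 0.10480054]
top -0.055 0.015 0.085 48 [0.1036092  0.10479307 0.10480054]
top -0.08 0.045 0.14 0 
scene -0.015 0.015 0.085 25 [0.10077615 0.10417435 0.10485637]
scene -0.055 0.015 0.085 25 [0.10077615 0.10417435 0.10485637]
scene -0.08 0.045 0.14 0 
w1 -0.015 0.015 0.085 98 [0.10377227 0.10540393 0.10667219]
w1 -0.055 0.015 0.085 98 [0.10377227 0.10540393 0.10667219]
w1 -0.08 0.045 0.14 0
```

Request:
send_rows([
  [0, 0.001, 0.001, 0.03, 0],
  [0, 0, 0, 0.03, 0],
  [0, 0, 0, 0.03, 0],
  [0, 0, 0, 0.025, 0],
  [0, 0, 0, 0.0186, 0],
  [0, 0, 0, 0, 0],
  [0, 0, 0, 0, 0],
])

```text
time_s: 3.65
position: [0.6331, -0.0419, 0.1061]
tcp_rot: [[0.098, 0.995, -0.003], [0.995, -0.098, 0.001], [0.001, -0.003, -1.0]]
force: [-0.6, 0.1, 0.7]
opening: 1.0
grasp_force: 0.0
```

Request:
send_rows([
  [130, 0, 0, 0, 0],
  [140, 0, 0, 0, 0],
  [145, 0, 0, 0, 0],
  [150, 0, 0, 0, 0],
  [160, 0, 0, 0, 0],
  [170, 0, 0, 0, 0],
  [180, 0, 0, 0, 0],
  [200, 0, 0, 0, 0],
  [255, 0, 0, 0, 0],
  [255, 0, 0, 0, 0],
  [255, 0, 0, 0, 0],
  [255, 0, 0, 0, 0],
])

```text
time_s: 4.65
position: [0.6346, -0.0434, 0.1062]
tcp_rot: [[0.1, 0.995, -0.0], [0.995, -0.1, -0.0], [-0.0, -0.0, -1.0]]
force: [-0.0, -0.2, -0.8]
opening: 0.317
grasp_force: 30.0
```

Request:
send_rows([
  [255, -0.002, 0, 0, 0],
  [255, -0.003, 0, 0, 0],
  [255, -0.003, 0, 0, 0],
  [255, -0.003, 0, 0, 0],
  [255, -0.003, 0, 0, 0],
  [255, -0.003, 0, 0, 0],
  [255, -0.003, 0, 0, 0],
  [255, -0.003, 0, 0, 0],
  [255, -0.003, 0, 0, 0],
  [255, -0.002, 0, 0, 0],
  [255, -0.002, 0, 0, 0],
  [255, -0.001, 0, 0, 0],
  [255, 0, 0, 0, 0],
])

```text
time_s: 5.73
position: [0.6317, -0.0751, 0.1062]
tcp_rot: [[0.1, 0.995, 0.0], [0.995, -0.1, -0.001], [-0.001, 0.0, -1.0]]
force: [1.0, -2.0, -3.3]
opening: 0.318
grasp_force: 30.0
```

```bash
python3 - <<'E'
from h import *
ps=[]
for i in range(4):
    s=read_state();ps.append(s['position']);c=calibration('wrist');p,d=capture('wrist')
print(np.mean(ps,0),s['force'],s['opening'])
cv2.imwrite('pics/w2.png',p)
cc=cloud(d,c);m=(d>0)&(cc[...,2]>.118)&(cc[...,2]<.128)&(cc[...,0]>.60)&(cc[...,0]<.67)&(cc[...,1]>-.02)&(cc[...,1]<.04)
print(tube(cc,m))
E
```

```text
[ 0.63164133 -0.07526118  0.10626207] [ 2.45661901 -3.29438701 -4.13266138] 0.3186421935395956
(((640.41845703125, 9.901771545410156), (62.23543930053711, 28.187728881835938), 84.6795425415039), np.float64(0.12260279890527981), 8562, array([[623.4999  , -19.775013],
       [651.56616 , -22.388752],
       [657.33704 ,  39.578556],
       [629.27075 ,  42.192295]], dtype=float32))
```

View pics/w2.png

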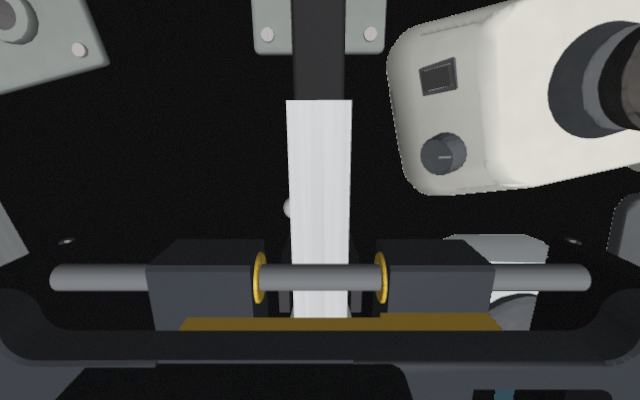

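The grip held: the tube's inner end is now at row 100, and a dome shows on the robot-side face at (288,208). I measure the end position and how far the dome stands out.

```bash
python3 - <<'E'
from h import *
c=calibration('wrist');p,d=capture('wrist')
R=np.array(c['rotation']);
def ray(u,v,z):
    r=R@[(u-c['cx'])/c['fx'],(v-c['cy'])/c['fy'],1];return c['xyz']+r*(z-c['xyz'][2])/r[2]
B=np.array([.635,-.0452]);ey=np.array([.0946,.9955]);ex=np.array([.9955,-.0946])
for nm,u,v,z in(('end',319,100,.124),('dometip',284,208,.110),('faceL',289,185,.124),('faceR',351,185,.124)):
    q=ray(u,v,z);print(nm,q,(q[:2]-B)@ex*1e3,(q[:2]-B)@ey*1e3)
cv2.imwrite('pics/w3.png',cv2.resize(p[90:240,250:390],None,fx=4,fy=4,interpolation=2))
E
```

```text
end [0.64051155 0.00758324 0.124     ] 0.4934518715819557 53.06710305689986
dometip [ 0.61696165 -0.04300149  0.11      ] -18.165157373784613 0.482185666350699
faceL [ 0.62298933 -0.02796755  0.124     ] -13.586808585232784 16.01869938104343
faceR [ 0.65148132 -0.03083347  0.124     ] 15.048082478790976 15.861016747983694
```

View pics/w3.png

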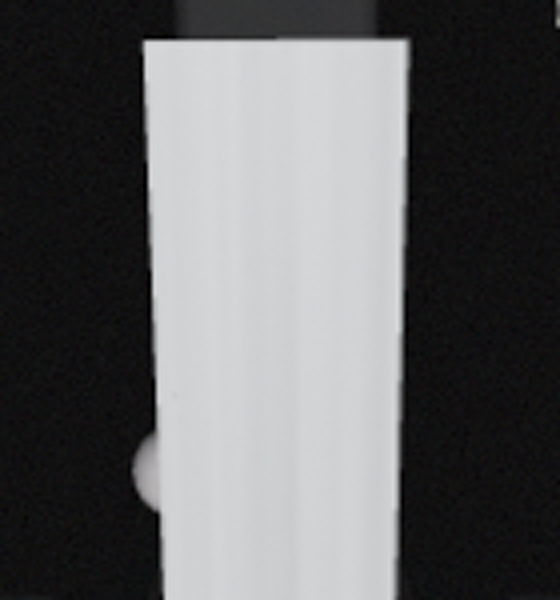

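The dome stands about 4–5 mm proud and the tube is about 33 mm out, so the button has sprung out at the start of its play. I nudge outward slightly to centre it, then release and lift clear.

Request:
send_rows([
  [255, -0.0007, 0, 0, 0],
  [255, -0.0006, 0, 0, 0],
  [255, 0, 0, 0, 0],
  [255, 0, 0, 0, 0],
])

```text
time_s: 6.32
position: [0.6316, -0.0756, 0.1063]
tcp_rot: [[0.1, 0.995, 0.001], [0.995, -0.1, -0.0], [-0.0, 0.001, -1.0]]
force: [4.3, -2.8, -5.5]
opening: 0.317
grasp_force: 30.0
```

Request:
send_rows([
  [150, 0, 0, 0, 0],
  [100, 0, 0, 0, 0],
  [50, 0, 0, 0, 0],
  [0, 0, 0, 0, 0],
  [0, 0, 0, 0, 0],
  [0, 0, 0, 0, 0],
  [0, 0, 0, -0.01, 0],
  [0, 0, 0, -0.02, 0],
  [0, 0, 0, -0.035, 0],
  [0, 0, 0, -0.035, 0],
  [0, 0, 0, -0.03, 0],
  [0, 0, -0.02, -0.02, 0],
  [0, 0.02, -0.03, 0, 0],
  [0, 0.03, -0.03, 0, 0],
  [0, 0.03, -0.03, 0, 0],
  [0, 0, 0, 0, 0],
  [0, 0, 0, 0, 0],
])

```text
time_s: 7.73
position: [0.5292, 0.0156, 0.2575]
tcp_rot: [[0.098, 0.995, 0.0], [0.995, -0.098, -0.0], [-0.0, 0.0, -1.0]]
force: [1.0, 0.1, -0.3]
opening: 1.0
grasp_force: 0.0
```

```bash
python3 - <<'E'
from h import *
s=read_state();print(s['time_s'],s['force'],s['opening'])
p,d=capture('top');q,d2=capture('scene');cv2.imwrite('pics/f.png',np.hstack([cv2.resize(p[120:290,220:450],(480,355)),cv2.resize(q[110:270,290:440],(320,355))]))
P=cloud(d,calibration('top'))
c=calibration('wrist');w,dw=capture('wrist');W=cloud(dw,c)
m=(dw>0)&(W[...,2]>.122)&(W[...,2]<.128)&(W[...,0]>.60)&(W[...,0]<.67)&(W[...,1]>-.14)&(W[...,1]<.04);print(tube(W,m))
for r in((125,170,250,375),):
    m=np.zeros((400,640),bool);m[130:180,385:440]=1;m&=(P[...,2]>.10)&(d>0);print('funnel',tube(P,m)[0])
m=np.zeros((400,640),bool);m[225:285,370:420]=1;m&=(P[...,2]>.10)&(d>0);print('plate',tube(P,m)[0])
d0=np.load('pics/top.npy');P0=cloud(d0,calibration('top'));m=np.zeros((400,640),bool);m[225:285,370:420]=1;m&=(P0[...,2]>.10)&(d0>0);print('plate before',tube(P0,m)[0])
E
```

```text
7.7333 [ 1.03428938  0.05726462 -0.28405049] 1.0001916012945822
(((634.9889526367188, -45.957672119140625), (172.36483764648438, 28.98232078552246), 84.48252868652344), np.float64(0.123983401502007), 1722, array([[ 612.27856 , -130.34749 ],
       [ 641.1266  , -133.13411 ],
       [ 657.69934 ,   38.432144],
       [ 628.8513  ,   41.218765]], dtype=float32))
funnel ((622.347900390625, -189.79791259765625), (72.5901107788086, 66.77384948730469), 46.71503448486328)
plate ((455.32391357421875, -155.1350555419922), (67.0643539428711, 66.70286560058594), 63.34764099121094)
plate before ((455.2864074707031, -155.2107391357422), (67.01187896728516, 66.56924438476562), 66.80496978759766)
```

View pics/f.png

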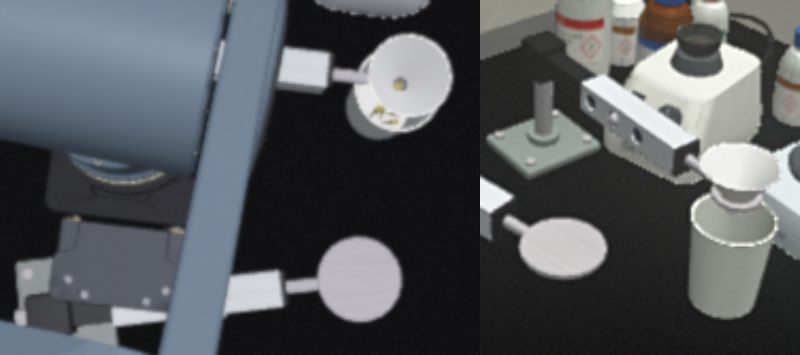

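The funnel is over the cup: the tube's end moved about 35 mm, the button is in the middle hole, and the plate's position has not changed. The gripper is clear.

```bash
python3 -c "
from rig import *
print(hand_in())"
```

```text
the job is handed in; nothing more can be done
None
```

The funnel tube is slid out one hole (about 35 mm) with its button sprung back out and the funnel over the cup; the plate arm hasn't moved, the gripper is clear, and the job was handed in at about 8 s.

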